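# Index the board carriage and throw the contact clamp over centre with its bar

## Robot

A 6-joint arm with a two-finger parallel gripper is mounted at the origin on the work surface. World frame = base frame: x ahead of the robot, y to its left, z up, the work surface at z = 0. Lengths are in mm, angles in rad, forces in N, time in s.
With the tool pointing down it reaches from about 350 to 925 mm from the base axis. Payload 6.4 kg.
Tool frame: the origin (TCP) lies at the very end of the fingers, on their centre line; the grasp point (between the pads) lies 19 mm behind it; z points along the fingers, y is the line along which they close (so a half turn about z gives the same grasp; the last joint's range is limited). The gripper opens to 85 mm and grips with 20 to 120 N. Pads are 22 mm wide; open, the fingers measure 114 mm over their backs; the gripper's body (76 mm by 85 mm) begins 54 mm behind the grasp point. The pads swing forward as they close: fully open they stand 13 mm farther back than shut.
Start: joints at [1.153, 0.245, 1.558, -0, 1.339, -0.174], TCP at [156.901, 630.79, 231.29] pointing down, gripper open.
Joint ranges: [-3.13, 3.13], [-1.02, 2.26], [0.13, 2.54], [-0.95, 4.09], [0.21, 2.88], [-2.74, 2.74]. Speed limits (rad/s): [2.57, 2.57, 3.14, 3.14, 3.14, 3.14].

## Interface

Orientations are given as a unit quaternion [w, x, y, z].
In Python, from workcell import * gives the robot as it stands. The module is installed in compiled form; this text tells all that it offers.
- The arm moves only by the tool move_arm, never from a script. Its argument "deltas" is a list of rows, each a list of 7 numbers: the shift along the tool's x, y, z in m, then the turn, a rotation vector about the tool's x, y, z in rad, then the opening, from 0 (shut) to 1 (fully open). A call has 1 to 12 rows; each row is the pose to reach, as a shift and turn from the pose commanded when the call began, along the tool's axes at that moment; what a row does not reach only later rows make up. A row lasts 1/10 s, in which the tool goes at most 50 mm and 8.59 degrees, less where a joint would pass 70% of its speed; a pose out of reach is approached as far as the arm can. A call with a gripper value outside its range is refused whole. The fingers move at their own pace and stop on an object; "grip_force" is the grip in N (left out, the last holds). Time passes only in rows, so rows that repeat a pose let the fingers close. It gives the time, the measured TCP pose, the force, the opening and the grip force at its end, in the units of the state.
- get_obs(): the state, without advancing time (a new reading comes with each control period).
- capture(name): name is "scene" or "top" or "wrist"; returns a dict with "pixels" (480x640x3 uint8, red, green, blue), "z_map" (480x640 float32, mm along the optical axis (not along the pixel's ray), 0 where there is no reading), "intrinsics" (3x3 intrinsics, pixels), "rvec" (rotation vector, rad) and "tvec" (3), from world to camera coordinates, as OpenCV has them. Camera axes: x right, y down, z forward; pixel columns grow to the right and rows downward; lengths in mm; the calibration is good to about 2 mm. A picture is of the moment at which its call begins.
- finish_job(): hands the job in; it is judged then, once.
The state is a dict: "t": time; "joint_pos": joint angles; "qvel": joint speeds; "joint_torque": joint torques, N m; "ee_pos": TCP position; "tool_rot": TCP orientation; "wrist_force": force on the tool from outside, world axes, zero at the start; "wrist_torque": the same for the moment, N m; "opening": opening from 0.0 (shut) to 1.0 (fully open); "grasp_force": force on a finger pad.
Only numpy, scipy, OpenCV 4.12 (cv2) and the standard library are available. Lean on these libraries where they do the work, as an engineer would, in place of code of your own. Each camera call takes 0.05 s, during which the arm holds its last target. There are 200 camera calls.

## Task

Bring the circuit board in the bench test fixture to its test position and lock the contact head onto it: pull up the red index plunger knob, slide the board carriage from the loading hole over to the green-ringed test hole and let the plunger drop fully home in it. Then slip the loose square-tube extension bar all the way over the clamp's stub handle, throw the clamp with the bar past its dead point until it rests on its stop, take the bar off and lay it back, not drop it, in the two saddles of its rest. Work the handle only through the bar, never with the fingers, and leave the other things on the bench where they are.

Things in the scene. Friction and masses are not known exactly. Their poses are not given: they have to be found in the camera images.
- fixture: bench test fixture on an aluminium base plate 240 x 370 mm (top 20 mm above the bench); does not move. Its origin lies on the bench exactly below the clamp's vertical pivot; z up. Its +x is the way the carriage slides from loading to test hole; its +y is the way the clamp pushes the contact head towards the board. Plate spans x -145..95, y -55..315 mm. The clamp's centre line, handle included, is 75 mm above the bench; nothing of the clamp or head is higher than 96 mm
- knob (a point): centre of the red plunger knob, 24 mm diameter, 22 mm tall, axis vertical, on the carriage at fixture y = 283 mm, 77 mm above the bench when the plunger is home. It stands free: the carriage's flat flange below it is 44 mm above the bench; the board (56 mm) begins 10 mm from the knob on its fixture -y side, so close the fingers along the slide (fixture x)
- plunger (a joint): height of the index plunger, m: 0 = pin home, 8 mm deep in a hole; 0.008 = the round-nosed pin rides on top of the index rail; 0.014 = fully pulled up. A spring pushes it down (6 N home, 11 N fully up). The carriage is free to slide only while it is pulled up more than 0.008
- carriage (a joint): travel of the board carriage along fixture +x, m: 0 = pin in the loading hole, 0.080 = pin in the test hole, end stop at 0.094. Slides stiffly, about 2 N; the pin has 0.7 mm play each way in a hole and its round nose finds the hole from about 2 mm off
- test_hole (a point): centre of the green-ringed test hole, at the top of the steel index rail, 32 mm above the bench
- handle: the clamp's handle: origin on the vertical pivot, 75 mm above the bench; its x axis points outward along the handle, horizontal. From the pivot: neck, red collar 26 mm diameter from 32 to 40 mm, then the bare round steel stub, 12 mm diameter, from 40 to its round tip at 88 mm
- stub_tip (a point): the outer tip of the stub handle, 88 mm from the pivot, on the stub's axis; x axis outward along the stub
- lever (a joint): turn of the clamp lever, rad: 0 = open, growing clockwise seen from above; 1.134 dead point, 1.239 on its stop. Starts at 0.02 to 0.25; stays where left below 0.55. Then resistance rises to 2 N m (16 N at the seated bar's centre; play lets the lever lag the bar by 0.1 rad) at 0.85 and falls to nothing at the dead point. Let go earlier it springs open; later it pulls itself to the stop
- bar_center (a point): centre of the loose extension bar: square steel tube 22 x 22 mm outside, 16 mm inside, 180 mm long, 0.3 kg, with a red sleeve and cap on its closed end. Its x axis points along the bar to the open mouth
- bar_mouth (a point): centre of the bar's open end, 90 mm from its centre along its x axis. Seated on the stub, the mouth lies against the red collar, 40 mm from the pivot
- rest_seat (a point): where the bar's centre lies when it rests in its saddles: 37 mm above the bench, on a fixed blue base 150 x 60 x 8 mm. x axis along the bar's place. The two black saddles stand 50 mm to either side of the centre along x, each 16 mm long, notch 29 mm wide with flared lips, notch floor 26 mm and lips 49 mm above the bench
- meter: bystander: yellow hand-held multimeter lying flat, 78 x 150 x 34 mm, loose; origin under its centre. It and the rest can have changed places; the bar on the stub (underside 64 mm high) swings clear above both
- screwdriver: bystander: screwdriver lying on the bench, loose, between robot and fixture
- module_a: bystander: small green circuit module 55 x 35 mm with a yellow connector, 15 mm high, loose, beyond the fixture
- module_b: bystander: small green circuit module 55 x 35 mm with a metal connector, 15 mm high, loose, at the far left, beyond the fixture
- adapter: bystander: beige connector adapter 45 x 32 x 15 mm, loose, beyond the clamp
Things that resemble listed ones, but are neither listed nor needed, are in the scene too. What is shaped like the part that bears bar_center but blue or yellow is not meant.

How it is judged:
By the outcome, as a careful person would: the job done as asked, in the order asked, and still so for the second after the job is handed in, with the robot touching nothing.
It also fails if it takes over 64 s, if anything falls off the work surface, if the arm or the gripper's body presses on something with over 40 N, if the wrist force passes 120 N, or if a joint passes its speed limit or range.

## Working session

There is one attempt and no reset: what is moved stays moved. The work goes in short steps, Python scripts to look and compute and a tool call to move; the robot and the scene stay as the last step left them, time stands still between calls to the robot, and variables do not carry over. Pictures are saved under pics/ and viewed, at most 10 in all, crops included, and the job is handed in when it is done.

Besides the shell and the picture viewer there is one more tool, called after "Emit:" as name(argument=value, ...), one argument or row to a line, values as JSON. move_arm: Moves the arm, as the interface text tells. Its arguments: {"type":"object","properties":{"deltas":{"type":"array","items":{"type":"array","items":{"type":"number"}}},"grip_force":{"type":"number"}},"required":["deltas"]}

```bash
mkdir -p pics
cat > h.py <<'E'
from workcell import *
import numpy as np, cv2
def cam(n):
    c=capture(n); c['R']=cv2.Rodrigues(np.array(c['rvec'],float))[0]; c['t']=np.array(c['tvec'],float).ravel(); c['K']=np.array(c['intrinsics']); return c
def save(c,name): cv2.imwrite('pics/'+name+'.png',c['pixels'][:,:,::-1])
def xyz(c):
    v,u=np.mgrid[:480,:640]; z=c['z_map'].astype(float)
    p=np.stack([(u-c['K'][0,2])/c['K'][0,0]*z,(v-c['K'][1,2])/c['K'][1,1]*z,z],-1)
    w=(p-c['t'])@c['R']; w[z==0]=np.nan; return w
def ray(c,u,v,h):
    d=c['R'].T@np.linalg.inv(c['K'])@[u,v,1]; o=-c['R'].T@c['t']; return o+d*(h-o[2])/d[2]
E
python3 - <<'E'
from h import *
for n in('scene','top'):
    c=cam(n); save(c,n); print(n,-c['R'].T@c['t'],c['K'][0,0]); np.savez(n,**c)
print(get_obs())
E
```

```text
scene [1270.15283897  433.52044779 1320.96436749] 601.4474303984848
top [ 390.20623583 -146.04807596 1372.70725307] 575.7416254776631
{'t': 0.1, 'joint_pos': array([ 1.15291363e+00,  2.45768468e-01,  1.55892182e+00,  1.34554934e-05,
        1.33870269e+00, -1.74094138e-01]), 'qvel': array([-1.71659670e-03,  6.14355605e-05, -1.78004443e-03,  1.09593522e-03,
       -7.14874021e-04,  9.37764565e-04]), 'joint_torque': array([-6.85526065e-04, -4.30672789e+01, -3.27129364e+01, -1.89226062e-04,
        2.73041653e-03,  1.81353258e-06]), 'ee_pos': array([156.67282533, 630.30543989, 230.25904655]), 'tool_rot': array([-2.68825061e-04,  1.21594141e-01,  9.92579495e-01, -8.59107218e-04]), 'wrist_force': array([-0.31676238, -0.96698094,  0.25288738]), 'wrist_torque': array([-0.01894277,  0.01812335,  0.00324584]), 'grasp_force': 0.0, 'opening': 1.0001937986295353}
```

View pics/top.png

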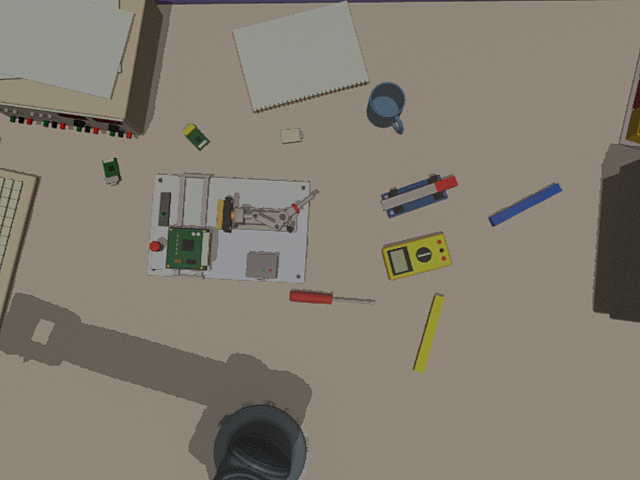

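View pics/scene.png

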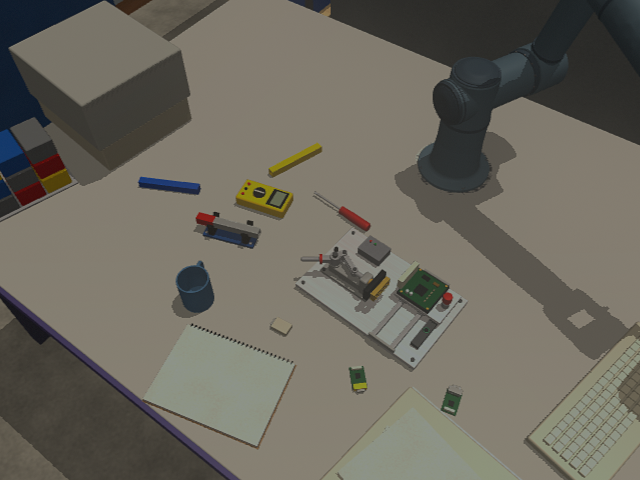

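The top view shows the plate with corners near (154,174), (310,181), (306,282) and (149,275), and the red knob at (155,246). The stub's tip is at (317,190) and its red collar at (295,208). The steel bar lies in its rest from the mouth at (382,207) to the red cap at (457,182). The meter is at (417,256). The scene view agrees.

Run:
```python
from h import *
c=dict(np.load('top.npz')); W=xyz(c); im=c['pixels']; hsv=cv2.cvtColor(im,cv2.COLOR_RGB2HSV)
H=W[...,2]; f=lambda a:np.round(a,1)
# plate
roi=np.zeros((480,640),bool); roi[165:290,140:320]=1
m=roi&(H>13)
ct=max(cv2.findContours(cv2.morphologyEx(m.astype(np.uint8),cv2.MORPH_OPEN,np.ones((9,9))),0,2)[0],key=cv2.contourArea)
b=cv2.boxPoints(cv2.minAreaRect(ct)); print('plate box',f(b)); P=np.array([ray(c,*p,20) for p in b]); print(f(P), [f(np.linalg.norm(P[i]-P[i-1])) for i in range(4)])
red=((hsv[...,0]<8)|(hsv[...,0]>172))&(hsv[...,1]>150)&(hsv[...,2]>60)
n,l,s,ce=cv2.connectedComponentsWithStats(red.astype(np.uint8))
for i in range(1,n):
    if s[i,4]>8 and 140<ce[i,0]<470 and 160<ce[i,1]<310:
        q=W[l==i]; print('red',s[i],f(ce[i]),'med',f(np.nanmedian(q,0)),'zmax',f(np.nanmax(q[:,2])))
print(H[185:215:3,290:322:3].round(0))
roi[:]=0; roi[165:225,370:470]=1
m=roi&(H>40)&(H<60); q=W[m]
print('bar pts',len(q),f(np.nanpercentile(q[:,2],[5,50,95])))
r=cv2.minAreaRect(np.argwhere(m)[:,::-1].astype(np.float32)); bb=cv2.boxPoints(r); print(f(bb)); print(f(np.array([ray(c,*p,48) for p in bb])))
```

```text
plate box [[146.3 275.6]
 [153.2 171.8]
 [310.1 182.1]
 [303.2 285.9]]
[[ 408.7  264.3   20. ]
 [ 655.2  251.6   20. ]
 [ 626.1 -122.    20. ]
 [ 380.6 -103.7   20. ]] [np.float64(369.1), np.float64(246.8), np.float64(374.7), np.float64(246.1)]
red [435 176  23  16 207] [445.7 183.6] med [ 614.5 -437.1   49.7] zmax 59.9
red [292 204   7   9  26] [295.6 207.9] med [556.  -90.9  86.9] zmax 90.7
red [438 240   3   4   9] [438.9 241.3] med [ 481.4 -420.4   37.3] zmax 40.2
red [150 242  10   9  77] [154.4 246. ] med [473.7 226.1  89. ] zmax 97.6
red [442 257   3   3   9] [443. 258.] med [ 441.8 -428.4   37.9] zmax 42.2
red [290 291  42  13 364] [310.1 297.3] med [ 354.6 -119.5   25.2] zmax 36.7
[[18. 27. 17. 26. 17. 22. 14.  2. -6.  6.  4.]
 [24. 25. 18. 25. 29. 19. 22.  4.  1.  4.  2.]
 [22. 23. 22. 16. 23. 18. 20.  1. -0.  5. -1.]
 [22. 23. 18. 19. 19. 19. 19. 82.  2.  6.  2.]
 [24. 22. 17. 22. 16. 25. 86. 82. -3. -4.  0.]
 [23. 18. 19. 25. 82. 88. 81.  5.  4. -1.  0.]
 [19. 84. 19. 88. 85. 82. 22. -4. -0. -0.  3.]
 [24. 89. 82. 85. 76. 17.  1. -5. -1. nan  4.]
 [85. 78. 91. 19. 22. 21.  4.  5. -0.  2. -2.]
 [84. 80. 82. 83. 26. 21. -4.  7.  3. -2.  2.]]
bar pts 934 [43.2 49.1 53.9]
[[377.9 194.6]
 [451.7 168.8]
 [459.6 191.4]
 [385.9 217.2]]
[[ 590.3 -279.8   48. ]
 [ 649.  -452.6   48. ]
 [ 595.5 -469.4   48. ]
 [ 537.1 -297.1   48. ]]
```

Emit:
move_arm(
  deltas=[
    [-0.405,-0.316,0,0,0,1.377,1],
    [-0.405,-0.316,0,0,0,1.377,1],
    [-0.405,-0.316,0,0,0,1.377,1],
    [-0.405,-0.316,0,0,0,1.377,1],
    [-0.405,-0.316,0,0,0,1.377,1],
    [-0.405,-0.316,0,0,0,1.377,1],
    [-0.405,-0.316,0,0,0,1.377,1],
    [-0.405,-0.316,0,0,0,1.377,1],
    [-0.405,-0.316,0,0,0,1.377,1],
    [-0.405,-0.316,0,0,0,1.377,1],
    [-0.405,-0.316,0,0,0,1.377,1],
    [-0.405,-0.316,0,0,0,1.377,1],
  ],
)

```text
t: 1.3
ee_pos: [474.3, 225.0, 230.9]
tool_rot: [-0.0, 0.726, 0.688, -0.0]
wrist_force: [0.0, 0.3, 0.5]
opening: 0.996
grasp_force: 0.0
```

Run:
```python
from h import *
o=get_obs(); print(o['t'],o['ee_pos'],o['tool_rot'],o['joint_pos'])
c=cam('wrist'); save(c,'w1'); np.savez('w1',**c); print(-c['R'].T@c['t'],c['R'][2])
```

```text
1.3 [474.34494939 224.96395745 230.90571556] [-2.72483251e-04  7.25673107e-01  6.88039506e-01 -3.25607878e-04] [ 2.26616604e-01 -4.92701607e-02  1.87534463e+00  1.43804257e-04
  1.31635586e+00  2.79808585e-01]
[479.35295323 310.91613508 373.4028527 ] [-0.01887497 -0.32822063 -0.94441249]
```

View pics/w1.png

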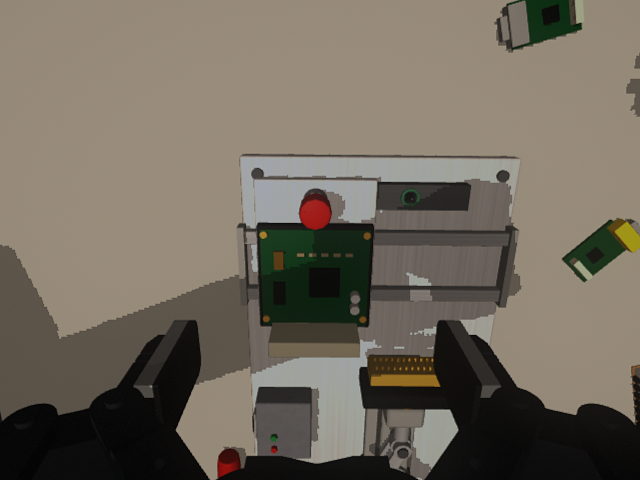

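The wrist view shows the knob's red top at (315,211), the green-ringed hole at (410,198), and plate corners at (241,156) and (519,157).

Run:
```python
from h import *
c=dict(np.load('w1.npz')); hsv=cv2.cvtColor(c['pixels'],cv2.COLOR_RGB2HSV); f=lambda a:np.round(a,1)
sub=np.zeros((480,640),bool); sub[180:240,280:350]=1
red=((hsv[...,0]<8)|(hsv[...,0]>172))&(hsv[...,1]>150)&sub
W=xyz(c); q=W[red]; top=q[q[:,2]>84]; print('knob top',len(top),f(np.nanmedian(top,0)),f(np.nanmin(top,0)),f(np.nanmax(top,0)))
ct=max(cv2.findContours(red.astype(np.uint8),0,2)[0],key=cv2.contourArea); x,y,w,h=cv2.boundingRect(ct); print(x,y,w,h)
xl,xr=x,x+w
print('knob by edges',f(ray(c,x+w/2-.5,y+w/2*0.94,88)))
sub[:]=0; sub[180:215,390:430]=1
g=(hsv[...,0]>40)&(hsv[...,0]<90)&(hsv[...,1]>90)&sub
v,u=np.nonzero(g); uc,vc=(u.min()+u.max())/2,(v.min()+v.max())/2; T=ray(c,uc,vc,32); print('hole',len(u),uc,vc,f(T))
m=(W[...,2]>14)&(W[...,2]<26); 
for p in [(241,156),(519,157)]: print(f(ray(c,*p,20)))
# edge line fit of far plate edge
pts=[]
gray=cv2.cvtColor(c['pixels'],cv2.COLOR_RGB2GRAY).astype(float)
for u in range(260,505,5):
    col=np.abs(np.diff(gray[145:166,u])); v=145+np.argmax(np.diff(gray[145:166,u])); pts.append(ray(c,u,v+.5,20)[:2])
vx,vy,x0,y0=cv2.fitLine(np.float32(pts),cv2.DIST_HUBER,0,.01,.01).ravel(); print('edge ang',np.arctan2(vy,vx),x0,y0)
```

```text
knob top 787 [473.2 229.6  87.7] [462.5 217.2  84. ] [484.2 240.5  90.2]
300 194 31 36
knob by edges [473.6 233.3  88. ]
hole 108 410.0 197.0 [553. 224.  32.]
[412.2 264.   20. ]
[646.8 250.9  20. ]
edge ang -0.05914382 535.40314 256.60458
```

Emit:
move_arm(
  deltas=[
    [0.0035,-0.001,0.05,0,0,0.007,1],
    [0.0035,-0.001,0.1,0,0,0.007,1],
    [0.0035,-0.001,0.14,0,0,0.007,0.7],
    [0.0035,-0.001,0.165,0,0,0.007,0.6],
    [0.0035,-0.001,0.172,0,0,0.007,0.5],
    [0.0035,-0.001,0.172,0,0,0.007,0.25],
    [0.0035,-0.001,0.172,0,0,0.007,0.2],
    [0.0035,-0.001,0.172,0,0,0.007,0],
    [0.0035,-0.001,0.172,0,0,0.007,0],
    [0.0035,-0.001,0.172,0,0,0.007,0],
    [0.0035,-0.001,0.172,0,0,0.007,0],
    [0.0035,-0.001,0.172,0,0,0.007,0],
  ],
  grip_force=50,
)

```text
t: 2.55
ee_pos: [472.9, 230.8, 60.0]
tool_rot: [-0.0, 0.727, 0.687, 0.001]
wrist_force: [-0.8, 5.1, -4.7]
opening: 0.264
grasp_force: 49.2
```

Emit:
move_arm(
  deltas=[
    [0,0,-0.006,0,0,0,0],
    [0,0,-0.012,0,0,0,0],
    [0,0,-0.012,0,0,0,0],
    [0,0,-0.012,0,0,0,0],
  ],
)

```text
t: 2.95
ee_pos: [472.7, 230.8, 71.3]
tool_rot: [-0.0, 0.727, 0.686, 0.001]
wrist_force: [2.5, 7.1, -11.0]
opening: 0.261
grasp_force: 49.5
```

Emit:
move_arm(
  deltas=[
    [0.002,0.015,0,0,0,0,0],
    [0.002,0.03,0,0,0,0,0],
    [0.002,0.045,0,0,0,0,0],
    [0.002,0.06,0,0,0,0,0],
    [0.002,0.07,0,0,0,0,0],
    [0.002,0.077,0,0,0,0,0],
    [0.002,0.08,0,0,0,0,0],
    [0.002,0.08,0,0,0,0,0],
    [0.002,0.08,0,0,0,0,0],
  ],
)

```text
t: 3.85
ee_pos: [552.7, 226.2, 70.9]
tool_rot: [0.001, 0.727, 0.687, -0.001]
wrist_force: [0.7, -6.8, -11.0]
opening: 0.264
grasp_force: 49.9
```

Emit:
move_arm(
  deltas=[
    [-0.001,0,0.004,0,0,0,0],
    [-0.001,0,0.008,0,0,0,0],
    [-0.001,0,0.0115,0,0,0,0],
    [-0.001,0,0.012,0,0,0,0],
    [-0.001,0,0.012,0,0,0,0],
  ],
)

```text
t: 4.35
ee_pos: [553.3, 226.2, 60.0]
tool_rot: [0.001, 0.727, 0.687, 0.0]
wrist_force: [-1.5, -5.2, -5.4]
opening: 0.26
grasp_force: 50.6
```

Emit:
move_arm(
  deltas=[
    [0,0,0,0,0,0,1],
    [0,0,0,0,0,0,1],
    [0,0,0,0,0,0,1],
    [0,0,0,0,0,0,1],
    [0,0,-0.03,0,0,0,1],
    [0,0,-0.08,0,0,0,1],
    [0,0,-0.13,0,0,0,1],
    [0,0,-0.18,0,0,0,1],
  ],
)

```text
t: 5.15
ee_pos: [552.6, 226.5, 241.5]
tool_rot: [0.0, 0.727, 0.687, 0.0]
wrist_force: [0.9, 0.9, 0.2]
opening: 1.001
grasp_force: 0.0
```

Emit:
move_arm(
  deltas=[
    [-0.587,0.064,0,0,0,-0.38,1],
    [-0.587,0.064,0,0,0,-0.38,1],
    [-0.587,0.064,0,0,0,-0.38,1],
    [-0.587,0.064,0,0,0,-0.38,1],
    [-0.587,0.064,0,0,0,-0.38,1],
    [-0.587,0.064,0,0,0,-0.38,1],
    [-0.587,0.064,0,0,0,-0.38,1],
    [-0.587,0.064,0,0,0,-0.38,1],
    [-0.587,0.064,0,0,0,-0.38,1],
    [-0.587,0.064,0,0,0,-0.38,1],
    [-0.587,0.064,0,0,0,-0.38,1],
    [-0.587,0.064,0,0,0,-0.38,1],
  ],
)

```text
t: 6.35
ee_pos: [583.2, -365.6, 239.6]
tool_rot: [0.0, 0.584, 0.811, 0.0]
wrist_force: [0.8, 0.2, 0.8]
opening: 1.002
grasp_force: 0.0
```

Run:
```python
from h import *
o=get_obs(); print(o['t'],o['ee_pos'],o['tool_rot'],o['joint_pos'],o['wrist_force'])
c=cam('wrist'); save(c,'w2'); np.savez('w2',**c); print(-c['R'].T@c['t'])
c=cam('top'); np.savez('top2',**c)
```

```text
6.35 [ 583.20391972 -365.56367097  239.64361331] [4.95694440e-04 5.84366546e-01 8.11489665e-01 1.35013183e-04] [-7.24373371e-01  3.25646649e-01  1.44424960e+00  3.75401443e-04
  1.37073704e+00 -1.04704547e+00] [0.78934467 0.22273174 0.78914155]
[ 556.50107128 -283.8475173   382.10973157]
```

View pics/w2.png

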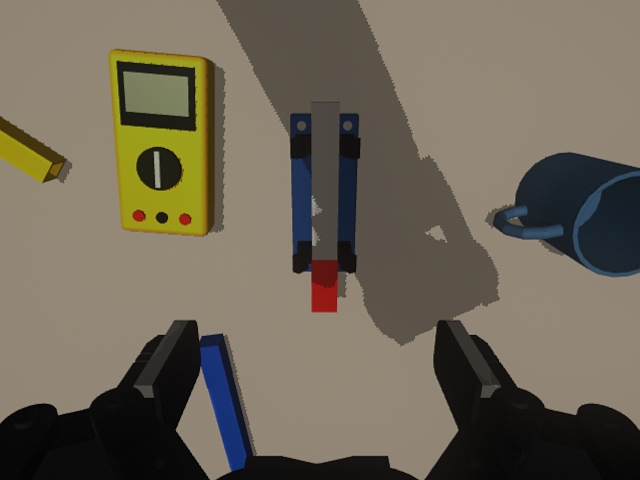

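The wrist view shows the bar in its rest from the mouth at (325,102) to the cap end at (324,311), with the saddles at rows about 147 and 256.

Run:
```python
from h import *
f=lambda a:np.round(a,1)
c=dict(np.load('w2.npz')); hsv=cv2.cvtColor(c['pixels'],cv2.COLOR_RGB2HSV).astype(int); W=xyz(c)
sub=np.zeros((480,640),bool); sub[95:320,285:365]=1
m=sub&(W[...,2]>43)&(W[...,2]<55)
grayish=(hsv[...,1]<60)&(hsv[...,2]>70)|((hsv[...,0]<8)|(hsv[...,0]>172))&(hsv[...,1]>140)
b=m&grayish
b=cv2.morphologyEx(b.astype(np.uint8),cv2.MORPH_CLOSE,np.ones((9,9)))
b=cv2.morphologyEx(b,cv2.MORPH_OPEN,np.ones((7,7)))
ct=max(cv2.findContours(b,0,2)[0],key=cv2.contourArea)
bx=cv2.boxPoints(cv2.minAreaRect(ct)); print(f(bx))
P=np.array([ray(c,*p,48) for p in bx]); P=P[np.argsort(P[:,1])]; cap=P[:2].mean(0); mo=P[2:].mean(0)
print('cap',f(cap),'mouth',f(mo),'len',np.linalg.norm(mo-cap),'ctr',f((cap+mo)/2),'ang',np.arctan2(*(mo-cap)[1::-1]))
print('widths',f([np.linalg.norm(P[1]-P[0]),np.linalg.norm(P[3]-P[2])]))
# rest base blue, z 8
bl=sub&(hsv[...,0]>95)&(hsv[...,0]<130)&(hsv[...,1]>90)
v,u=np.nonzero(bl); print('blue rows',v.min(),v.max())
for r in (130,180,200,225): 
    uu=np.nonzero(bl[r])[0]; 
    if len(uu): print(r,uu.min(),uu.max(),f(ray(c,uu.min(),r,8)),f(ray(c,uu.max(),r,8)))
# saddles
dk=sub&(hsv[...,2]<45); 
for r in (138,145,152,245,262,267): 
    uu=np.nonzero(dk[r]&(W[r,:,2]>38))[0]; 
    if len(uu): print('sad',r,uu.min(),uu.max(),f(ray(c,uu.min(),r,49)),f(ray(c,uu.max(),r,49)))
# stub in top2
c=dict(np.load('top2.npz')); W=xyz(c); hsv=cv2.cvtColor(c['pixels'],cv2.COLOR_RGB2HSV)
cv2.imwrite('pics/top2.png',cv2.resize(c['pixels'][160:300,140:340,::-1],None,fx=4,fy=4,interpolation=cv2.INTER_NEAREST))
```

```text
[[311. 103.]
 [339. 103.]
 [339. 311.]
 [311. 311.]]
cap [ 623.2 -459.3   48. ] mouth [ 564.9 -288.9   48. ] len 180.13148951603267 ctr [ 594.1 -374.1   48. ] ang 1.9005239734605879
widths [25.5 21.5]
blue rows 114 270
130 291 357 [ 545.  -320.2    8. ] [ 599.8 -301.9    8. ]
180 292 356 [ 559.  -362.2    8. ] [ 614.4 -343.7    8. ]
200 293 355 [ 565.5 -379.8    8. ] [ 620.  -361.6    8. ]
225 293 354 [ 572.8 -403.     8. ] [ 627.5 -384.7    8. ]
sad 138 291 359 [ 548.  -322.1   49. ] [ 598.7 -305.1   49. ]
sad 145 291 359 [ 549.7 -327.2   49. ] [ 600.6 -310.2   49. ]
sad 152 291 359 [ 551.3 -332.5   49. ] [ 602.5 -315.3   49. ]
sad 262 293 355 [ 581.1 -422.1   49. ] [ 632.2 -405.    49. ]
sad 267 293 355 [ 582.5 -426.6   49. ] [ 633.8 -409.4   49. ]
```

View pics/top2.png

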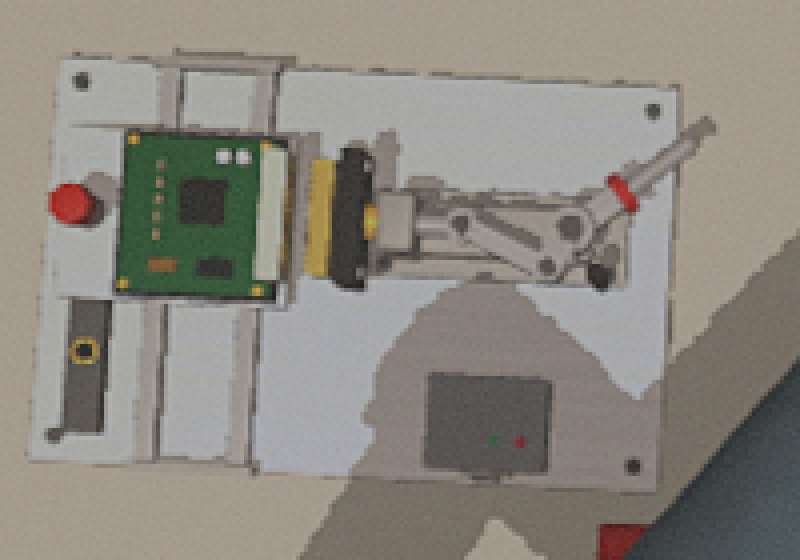

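Emit:
move_arm(
  deltas=[
    [0.247,0.075,0.02,0,0,0,1],
    [0.247,0.075,0.02,0,0,0,1],
    [0.247,0.075,0.02,0,0,0,1],
    [0.247,0.075,0.02,0,0,0,1],
    [0.247,0.075,0.02,0,0,0,1],
    [0.247,0.075,0.02,0,0,0,1],
    [0.247,0.075,0.02,0,0,0,1],
  ],
)

```text
t: 7.15
ee_pos: [575.9, -103.3, 219.5]
tool_rot: [0.0, 0.583, 0.813, 0.0]
wrist_force: [0.1, 0.4, -0.7]
opening: 1.001
grasp_force: 0.0
```

Run:
```python
from h import *
o=get_obs(); print(o['t'],o['ee_pos'],o['tool_rot'],o['qvel'].max())
c=cam('wrist'); save(c,'w3'); np.savez('w3',**c)
```

```text
7.15 [ 575.91433377 -103.34123229  219.51828778] [2.02930920e-04 5.82824723e-01 8.12597867e-01 8.32239166e-05] 0.016115136593943407
```

View pics/w3.png

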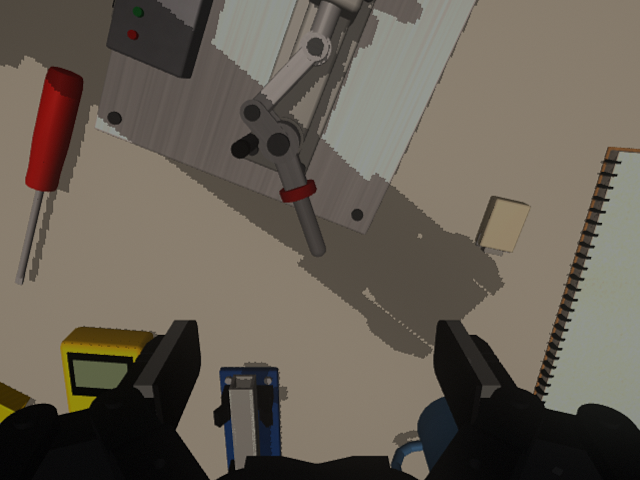

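The wrist view shows the red collar at (298,190), the stub's tip at (318,253) and the pivot bolt at (278,145).

Run:
```python
from h import *
f=lambda a:np.round(a,1)
c=dict(np.load('w3.npz')); W=xyz(c)
m=np.zeros((480,640),bool); m[202:262,280:340]=1; m&=(W[...,2]>60)&(W[...,2]<100)
v,u=np.nonzero(m); print(len(v),v.min(),v.max(),u.min(),u.max(),'z',f(np.nanpercentile(W[m][:,2],[10,50,90])))
mid=[]
for r in range(204,247,2):
    uu=u[v==r]; mid.append(ray(c,(uu.min()+uu.max())/2,r,75)[:2])
vx,vy,x0,y0=cv2.fitLine(np.float32(mid),cv2.DIST_HUBER,0,.01,.01).ravel(); d=np.array([vx,vy]); d*=-np.sign(d[1])
n=np.array([-d[1],d[0]]);a0=np.array([x0,y0]); res=(np.array(mid)-a0)@n; print('axis ang',np.arctan2(d[1],d[0]),a0,'rms',res.std())
P=np.array([ray(c,a,b,75)[:2] for a,b in zip(u,v)]); s=(P-a0)@d; tip=a0+d*np.percentile(s,99.7); print('tip',f(tip),'pivot',f(tip-88*d))
hsv=cv2.cvtColor(c['pixels'],cv2.COLOR_RGB2HSV); red=((hsv[...,0]<8)|(hsv[...,0]>172))&(hsv[...,1]>140); red[:170]=0; red[210:]=0; red[:,:270]=0; red[:,325:]=0
vv,uu=np.nonzero(red); s=[(ray(c,a,b,75)[:2]-tip)@d for a,b in zip(uu,vv)]; print('collar along',f(np.percentile(s,[1,99])), 'perp', f(np.percentile([(ray(c,a,b,82)[:2]-tip)@n for a,b in zip(uu,vv)],[1,99])))
print('pivot bolt ray z90', f(ray(c,278,145,90)))
```

```text
932 202 256 283 325 z [77.4 80.  81.3]
axis ang -0.9308699 [ 572.9286  -109.63078] rms 0.1304961679074021
tip [ 587.6 -129.4] pivot [535.1 -58.8]
collar along [-56.2 -45.6] perp [-10.9  13. ]
pivot bolt ray z90 [535.4 -59.8  90. ]
```

Emit:
move_arm(
  deltas=[
    [-0.262,-0.07,0.0,0,0,-0.003,1],
    [-0.262,-0.07,0.0,0,0,-0.003,1],
    [-0.262,-0.07,0,0,0,-0.003,1],
    [-0.262,-0.07,0,0,0,-0.003,1],
    [-0.262,-0.07,0,0,0,-0.003,1],
    [-0.262,-0.07,0.04,0,0,-0.003,1],
    [-0.262,-0.07,0.09,0,0,-0.003,1],
    [-0.262,-0.07,0.1,0,0,-0.003,1],
    [-0.262,-0.07,0.1,0,0,-0.003,1],
  ],
)

```text
t: 8.1
ee_pos: [591.0, -376.1, 116.7]
tool_rot: [-0.003, 0.584, 0.812, 0.0]
wrist_force: [0.1, -0.7, 1.2]
opening: 1.006
grasp_force: 0.0
```

Emit:
move_arm(
  deltas=[
    [0.001,0.0035,0.04,0,0,0,1],
    [0.001,0.0035,0.075,0,0,0,1],
    [0.001,0.0035,0.094,0,0,0,0.9],
    [0.001,0.0035,0.094,0,0,0,0.8],
    [0.001,0.0035,0.094,0,0,0,0.7],
  ],
)

```text
t: 8.6
ee_pos: [597.0, -374.9, 27.8]
tool_rot: [0.002, 0.583, 0.813, -0.0]
wrist_force: [-0.3, -0.9, 0.9]
opening: 0.697
grasp_force: 0.0
```

Emit:
move_arm(
  deltas=[
    [0,0,0,0,0,0,0.5],
    [0,0,0,0,0,0,0.45],
  ],
)

```text
t: 8.8
ee_pos: [597.0, -375.0, 27.9]
tool_rot: [0.002, 0.583, 0.813, -0.0]
wrist_force: [0.4, 0.3, 0.2]
opening: 0.448
grasp_force: 0.0
```

Emit:
move_arm(
  deltas=[
    [0.0015,-0.0025,0.006,0,0,0,0.45],
    [0.0015,-0.0025,0.006,0,0,0,0.45],
  ],
)

```text
t: 9.0
ee_pos: [592.2, -372.9, 18.7]
tool_rot: [-0.001, 0.583, 0.812, 0.0]
wrist_force: [-0.2, 0.5, -0.1]
opening: 0.447
grasp_force: 0.0
```

Emit:
move_arm(
  deltas=[
    [0,0.001,-0.001,0,0,0,0.1],
    [0,0.001,-0.001,0,0,0,0.1],
    [0,0.001,-0.001,0,0,0,0],
    [0,0.001,-0.001,0,0,0,0],
    [0,0.001,-0.001,0,0,0,0],
  ],
  grip_force=80,
)

```text
t: 9.5
ee_pos: [593.9, -372.9, 20.3]
tool_rot: [0.0, 0.583, 0.812, 0.0]
wrist_force: [0.2, 0.2, 0.7]
opening: 0.247
grasp_force: 79.2
```

Emit:
move_arm(
  deltas=[
    [0,0,-0.03,0,0,0,0],
    [0,0,-0.07,0,0,0,0],
    [0,0,-0.07,0,0,0,0],
    [0.045,0.035,-0.07,0,0,-0.11,0],
    [0.09,0.07,-0.07,0,0,-0.22,0],
    [0.134,0.104,-0.07,0,0,-0.315,0],
    [0.134,0.104,-0.07,0,0,-0.315,0],
    [0.134,0.104,-0.05,0,0,-0.315,0],
    [0.134,0.104,-0.04,0,0,-0.315,0],
    [0.134,0.104,-0.04,0,0,-0.315,0],
  ],
)

```text
t: 10.5
ee_pos: [647.2, -212.3, 56.8]
tool_rot: [-0.003, 0.449, 0.894, -0.0]
wrist_force: [-0.9, -0.1, -2.6]
opening: 0.242
grasp_force: 79.1
```

```bash
cat > bar.py <<'E'
from h import *
f=lambda a:np.round(a,1)
o=get_obs(); R=o['tool_rot']; print(o['t'],f(o['ee_pos']),R.round(4),'toolx',2*np.arctan2(R[2],R[1]))
c=cam('wrist'); save(c,'w4'); np.savez('w4',**c)
E
python3 bar.py
```

```text
10.5 [ 647.2 -212.3   56.8] [-3.000e-03  4.488e-01  8.936e-01 -1.000e-04] toolx 2.2107752664009857
```

View pics/w4.png

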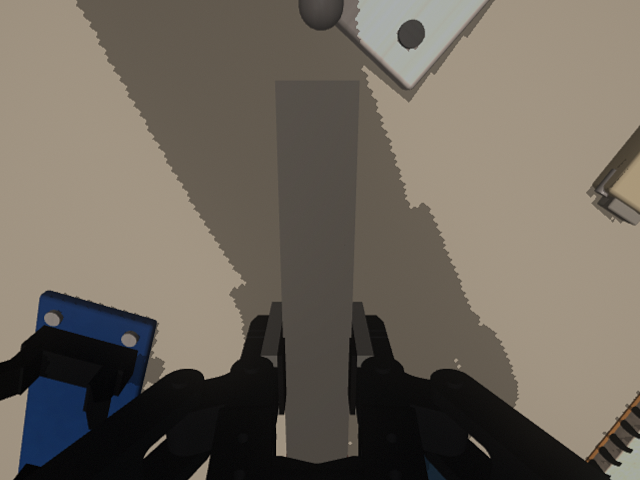

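The view shows the bar's mouth edge at row 81, columns 275 to 359. The stub's tip is ahead of it, centred near column 321 and ending at row 29.

Run:
```python
from h import *
f=lambda a:np.round(a,2)
c=dict(np.load('w4.npz')); W=xyz(c); o=get_obs(); tcp=np.array(o['ee_pos'])
print('bar top z',f(np.nanmedian(W[100:200,300:335,2])),'front',f(np.nanmedian(W[90:110,300:335,2])),'rear',f(np.nanmedian(W[260:290,300:335,2])),'stub z',f(np.nanmedian(W[0:15,316:326,2])),f(np.nanmax(W[0:15,310:335,2])))
top=tcp[2]+16.7+11
g=cv2.GaussianBlur(cv2.cvtColor(c['pixels'],cv2.COLOR_RGB2GRAY),(1,1),0)
mids=[]
H=W[...,2]
for r in range(90,280,10):
    uu=np.nonzero((H[r]>70)&(np.abs(np.arange(640)-317)<60))[0]; L,Rr=uu.min(),uu.max()
    mids.append(ray(c,(L+Rr)/2,r,top)[:2])
    if r in(90,180,270): print(r,L,Rr,'w',np.linalg.norm(ray(c,L,r,top)-ray(c,Rr+1,r,top)))
vx,vy,x0,y0=cv2.fitLine(np.float32(mids),cv2.DIST_HUBER,0,.01,.01).ravel(); d=np.array([vx,vy])*np.sign(vy); n=np.array([-d[1],d[0]]); a=np.array([x0,y0])
print('bar ang',np.arctan2(d[1],d[0]),'tcp perp',(tcp[:2]-a)@n)
m=ray(c,317,80.5,top)[:2]; print('mouth',f(m),'mouth-tcp along',(m-tcp[:2])@d)
uvs=[]
for r in range(0,20,3):
    uu=np.nonzero((H[r]>60)&(np.abs(np.arange(640)-321)<40))[0]; p=ray(c,(uu.min()+uu.max())/2,r,75)[:2]; print(r,uu.min(),uu.max(),'stub perp to bar',f((p-a)@n),'along from mouth',f((p-m)@d))
v,u=np.nonzero((H>60)&(np.arange(480)[:,None]<50)&(abs(np.arange(640)-321)<40)); print('tip row',v.max(), f((ray(c,321,v.max(),75)[:2]-m)@d))
print('known stub: pivot perp',(np.array([535.2,-58.8])-a)@n,'tip perp',(np.array([587.6,-129.4])-a)@n,'tip along',(np.array([587.6,-129.4])-m)@d)
```

```text
bar top z 84.76 front 84.85 rear 84.53 stub z 80.65 82.93
90 275 358 w 21.72228441227159
180 278 355 w 21.59926511548847
270 281 352 w 21.457504343916177
bar ang 2.2111998 tcp perp 0.6732857161679778
mouth [ 595.13 -140.64] mouth-tcp along 89.61031777781471
0 298 342 stub perp to bar -0.89 along from mouth 20.4
3 298 342 stub perp to bar -0.89 along from mouth 19.7
6 299 342 stub perp to bar -1.03 along from mouth 18.99
9 299 342 stub perp to bar -1.03 along from mouth 18.27
12 299 341 stub perp to bar -0.9 along from mouth 17.56
15 300 340 stub perp to bar -0.9 along from mouth 16.84
18 302 339 stub perp to bar -1.04 along from mouth 16.12
tip row 30 13.2
known stub: pivot perp -0.9737589524040632 tip perp -0.8061098859558272 tip along 13.51365758578371
```

Emit:
move_arm(
  deltas=[
    [0,0.001,-0.0013,0,0,0,0],
    [0.004,0.001,-0.0013,0,0,0,0],
    [0.008,0.001,-0.0013,0,0,0,0],
    [0.008,0.001,-0.0013,0,0,0,0],
  ],
)

```text
t: 10.95
ee_pos: [645.2, -205.4, 62.0]
tool_rot: [0.0, 0.448, 0.894, 0.0]
wrist_force: [0.9, 0.2, -3.7]
opening: 0.242
grasp_force: 79.1
```

Emit:
move_arm(
  deltas=[
    [0,-0.001,0.003,0,0,0,0],
    [0,-0.001,0.003,0,0,0,0],
    [0,-0.001,0.003,0,0,0,0],
  ],
)

```text
t: 11.25
ee_pos: [644.5, -206.3, 58.4]
tool_rot: [-0.0, 0.448, 0.894, -0.0]
wrist_force: [0.2, 0.3, -2.9]
opening: 0.244
grasp_force: 79.1
```

Emit:
move_arm(
  deltas=[
    [0.008,-0.0004,0,0,0,0,0],
    [0.016,-0.0004,0,0,0,0,0],
    [0.024,-0.0004,0,0,0,0,0],
    [0.024,-0.0004,0,0,0,0,0],
  ],
)

```text
t: 11.65
ee_pos: [629.0, -185.9, 58.3]
tool_rot: [-0.001, 0.448, 0.894, 0.0]
wrist_force: [0.2, 0.2, -3.9]
opening: 0.245
grasp_force: 79.1
```

Emit:
move_arm(
  deltas=[
    [0.008,0,0,0,0,0,0],
    [0.016,0,0,0,0,0,0],
    [0.022,0,0,0,0,0,0],
    [0.026,0,0,0,0,0,0],
    [0.026,0,0,0,0,0,0],
  ],
)

```text
t: 12.15
ee_pos: [614.1, -165.9, 58.5]
tool_rot: [-0.0, 0.448, 0.894, 0.0]
wrist_force: [0.5, -0.0, -2.5]
opening: 0.243
grasp_force: 79.1
```

Emit:
move_arm(
  deltas=[
    [0.003,0,0,0,0,0,0],
    [0.005,0,0,0,0,0,0],
    [0.006,0,0,0,0,0,0],
    [0.006,0,0,0,0,0,0],
  ],
)

```text
t: 12.55
ee_pos: [611.7, -162.8, 59.2]
tool_rot: [0.002, 0.448, 0.894, -0.0]
wrist_force: [3.7, -4.8, -5.0]
opening: 0.244
grasp_force: 79.0
```

Emit:
move_arm(
  deltas=[
    [-0.0006,-0.0102,0,0,0,0.08,0],
    [0.0006,-0.0204,0,0,0,0.16,0],
    [0.0027,-0.0304,0,0,0,0.24,0],
    [0.0055,-0.0403,0,0,0,0.32,0],
    [0.0091,-0.0498,0,0,0,0.4,0],
    [0.0135,-0.0591,0,0,0,0.48,0],
    [0.0135,-0.0591,0,0,0,0.48,0],
  ],
)

```text
t: 13.25
ee_pos: [554.7, -186.6, 58.8]
tool_rot: [-0.0, 0.648, 0.761, -0.0]
wrist_force: [-0.6, -2.3, -1.8]
opening: 0.242
grasp_force: 79.2
```

```bash
cat > s.py <<'E'
from h import *
o=get_obs(); R=o['tool_rot']; p=np.array(o['ee_pos'])[:2]-[535.2,-58.8]
a=2*np.arctan2(R[2],R[1])-np.pi; print(o['t'],o['ee_pos'].round(1),'toolang out',round(a,3),'pos ang',np.arctan2(p[1],p[0]).round(3),'r',np.hypot(*p).round(1),o['wrist_force'].round(1),o['wrist_torque'].round(2),R.round(4))
E
python3 s.py
```

```text
13.25 [ 554.7 -186.6   58.8] toolang out -1.41 pos ang -1.42 r 129.3 [-0.6 -2.3 -1.8] [-0.25  0.08  0.07] [-2.000e-04  6.482e-01  7.615e-01 -2.000e-04]
```

Emit:
move_arm(
  deltas=[
    [0.0004,-0.0103,0,0,0,0.08,0],
    [0.0016,-0.0205,0,0,0,0.16,0],
    [0.0037,-0.0305,0,0,0,0.24,0],
    [0.0065,-0.0404,0,0,0,0.32,0],
    [0.0101,-0.05,0,0,0,0.4,0],
    [0.0145,-0.0593,0,0,0,0.48,0],
    [0.0145,-0.0593,0,0,0,0.48,0],
  ],
)

```text
t: 13.95
ee_pos: [496.5, -182.8, 59.7]
tool_rot: [0.003, 0.811, 0.586, 0.001]
wrist_force: [7.5, -4.5, -8.1]
opening: 0.241
grasp_force: 78.6
```

```bash
python3 s.py
```

```text
13.95 [ 496.5 -182.8   59.7] toolang out -1.89 pos ang -1.873 r 129.9 [ 7.5 -4.5 -8.1] [-1.04 -1.08 -0.2 ] [0.0034 0.8105 0.5857 0.0013]
```

Emit:
move_arm(
  deltas=[
    [0.0002,-0.0077,0,0,0,0.06,0],
    [0.0009,-0.0154,0,0,0,0.12,0],
    [0.0021,-0.023,0,0,0,0.18,0],
    [0.0021,-0.023,0,0,0,0.18,0],
  ],
)

```text
t: 14.35
ee_pos: [472.1, -172.1, 58.5]
tool_rot: [-0.001, 0.859, 0.512, -0.002]
wrist_force: [-4.8, -5.2, 0.3]
opening: 0.242
grasp_force: 80.3
```

```bash
python3 s.py
```

```text
14.35 [ 472.1 -172.1   58.5] toolang out -2.067 pos ang -2.079 r 129.7 [-4.8 -5.2  0.3] [-0.55  0.55 -0.12] [-0.0009  0.8591  0.5118 -0.0015]
```

Emit:
move_arm(
  deltas=[
    [0.0001,-0.0051,0,0,0,0.04,0],
    [0.0004,-0.0103,0,0,0,0.08,0],
    [0.0004,-0.0103,0,0,0,0.08,0],
  ],
)

```text
t: 14.65
ee_pos: [465.2, -167.8, 59.1]
tool_rot: [0.001, 0.879, 0.477, 0.0]
wrist_force: [0.3, -5.9, -4.6]
opening: 0.244
grasp_force: 79.8
```

```bash
python3 s.py
```

```text
14.65 [ 465.2 -167.8   59.1] toolang out -2.148 pos ang -2.142 r 129.5 [ 0.3 -5.9 -4.6] [-0.95 -0.11 -0.25] [1.300e-03 8.791e-01 4.766e-01 2.000e-04]
```

Emit:
move_arm(
  deltas=[
    [0.0001,-0.004,0,0,0,0.03,0],
    [0.0002,-0.0077,0,0,0,0.06,0],
    [0.0002,-0.0077,0,0,0,0.06,0],
  ],
)

```text
t: 14.95
ee_pos: [462.3, -166.2, 60.5]
tool_rot: [0.007, 0.893, 0.45, 0.003]
wrist_force: [11.3, -12.2, -11.7]
opening: 0.244
grasp_force: 79.2
```

```bash
python3 s.py
python3 - <<'E'
from h import *
c=cam('top'); np.savez('top3',**c)
cv2.imwrite('pics/top3.png',cv2.resize(c['pixels'][160:310,180:380,::-1],None,fx=4,fy=4,interpolation=cv2.INTER_CUBIC))
E
```

```text
14.95 [ 462.3 -166.2   60.5] toolang out -2.207 pos ang -2.167 r 129.8 [ 11.3 -12.2 -11.7] [-2.43 -1.45 -0.17] [0.0065 0.8928 0.4503 0.0026]
```

View pics/top3.png

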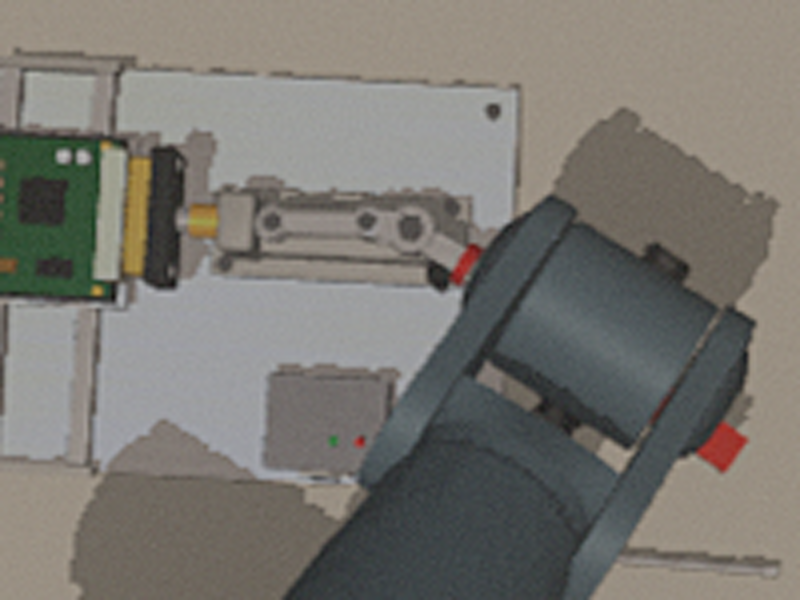

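The top view shows the contact head against the board and the toggle links in line. The red collar is at crop (467,265), and force builds as against a solid stop. I'll back off to relieve the load before pulling the bar off.

Emit:
move_arm(
  deltas=[
    [0.0001,0.004,0,0,0,-0.03,0],
    [0.0002,0.009,0.0005,0,0,-0.07,0],
    [0.0002,0.009,0.0005,0,0,-0.07,0],
  ],
)

```text
t: 15.3
ee_pos: [466.4, -168.4, 58.5]
tool_rot: [0.001, 0.877, 0.481, 0.0]
wrist_force: [-0.6, -4.4, -1.4]
opening: 0.243
grasp_force: 80.9
```

```bash
python3 s.py
```

```text
15.3 [ 466.4 -168.4   58.5] toolang out -2.138 pos ang -2.131 r 129.5 [-0.6 -4.4 -1.4] [-0.55 -0.02 -0.19] [5.000e-04 8.767e-01 4.810e-01 1.000e-04]
```

Emit:
move_arm(
  deltas=[
    [-0.006,0,0,0,0,0,0],
    [-0.014,0,0,0,0,0,0],
    [-0.022,0,0,0,0,0,0],
    [-0.03,0,0,0,0,0,0],
    [-0.03,0,0,0,0,0,0],
  ],
)

```text
t: 15.8
ee_pos: [448.6, -194.1, 58.1]
tool_rot: [0.0, 0.877, 0.48, -0.0]
wrist_force: [0.4, -2.5, -2.1]
opening: 0.245
grasp_force: 80.7
```

```bash
python3 s.py
```

```text
15.8 [ 448.6 -194.1   58.1] toolang out -2.141 pos ang -2.14 r 160.6 [ 0.4 -2.5 -2.1] [-0.38 -0.24 -0.16] [ 1.000e-04  8.774e-01  4.797e-01 -4.000e-04]
```

Emit:
move_arm(
  deltas=[
    [-0.01,0,0,0,0,0,0],
    [-0.02,0,0,0,0,0,0],
    [-0.035,0,0,0,0,0,0],
    [-0.045,0,0,0,0,0,0],
    [-0.045,0,-0.04,0,0,0,0],
    [-0.045,0,-0.07,0,0,0,0],
    [-0.045,0,-0.07,0,0,0,0],
  ],
)

```text
t: 16.5
ee_pos: [426.9, -233.3, 132.3]
tool_rot: [0.004, 0.877, 0.48, 0.001]
wrist_force: [0.6, -1.2, -3.0]
opening: 0.246
grasp_force: 81.1
```

```bash
cat > tgt.py <<'E'
from h import *
import sys
T=np.array([float(v) for v in sys.argv[1:4]]); A=float(sys.argv[4])
o=get_obs(); R=o['tool_rot']; a=2*np.arctan2(R[2],R[1]); d=T-o['ee_pos']
print(o['t'],o['ee_pos'].round(1),'ang',round(a,4),R.round(4),'\ndelta tool mm',(d[0]*np.cos(a)+d[1]*np.sin(a)).round(1),(d[0]*np.sin(a)-d[1]*np.cos(a)).round(1),-d[2].round(1),'turn',round(a-A,4),o['wrist_force'].round(1))
E
python3 tgt.py 593.9 -372.9 100 1.9
```

```text
16.5 [ 426.9 -233.3  132.3] ang 1.0017 [0.0039 0.8772 0.4802 0.0012] 
delta tool mm -27.6 215.9 32.3 turn -0.8983 [ 0.6 -1.2 -3. ]
```

Emit:
move_arm(
  deltas=[
    [-0.0045,0.036,0,0,0,-0.145,0],
    [-0.009,0.072,0,0,0,-0.29,0],
    [-0.014,0.108,0,0,0,-0.435,0],
    [-0.018,0.144,0,0,0,-0.58,0],
    [-0.023,0.18,0,0,0,-0.725,0],
    [-0.0275,0.216,0,0,0,-0.86,0],
    [-0.0275,0.216,0,0,0,-0.898,0],
    [-0.0275,0.216,0.03,0,0,-0.898,0],
    [-0.0275,0.216,0.05,0,0,-0.898,0],
    [-0.0275,0.216,0.05,0,0,-0.898,0],
  ],
)

```text
t: 17.5
ee_pos: [588.6, -367.9, 71.3]
tool_rot: [-0.006, 0.582, 0.813, 0.0]
wrist_force: [-0.0, 0.3, -3.5]
opening: 0.244
grasp_force: 80.7
```

```bash
python3 tgt.py 593.9 -372.9 21 1.9
python3 - <<'E'
from h import *
c=cam('wrist'); save(c,'w5'); np.savez('w5',**c)
E
```

```text
17.5 [ 588.6 -367.9   71.3] ang 1.8998 [-5.900e-03  5.817e-01  8.134e-01  5.000e-04] 
delta tool mm -6.5 3.4 50.3 turn -0.0002 [-0.   0.3 -3.5]
```

View pics/w5.png

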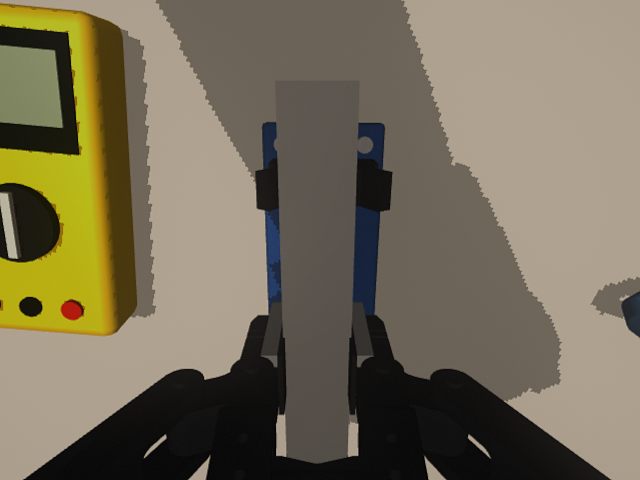

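The bar hasn't slipped in the grip: its mouth edge is still at row 80, columns 276 to 359. The near saddle at row 187 spans columns 256 to 392, so the bar needs a few millimetres of correction.

Emit:
move_arm(
  deltas=[
    [-0.0065,0.0035,0,0,0,0,0],
    [-0.0065,0.0035,0.012,0,0,0,0],
    [-0.0065,0.0035,0.018,0,0,0,0],
    [-0.0065,0.0035,0.018,0,0,0,0],
  ],
)

```text
t: 17.95
ee_pos: [596.9, -374.8, 58.6]
tool_rot: [-0.001, 0.582, 0.813, 0.0]
wrist_force: [0.2, -0.4, -3.2]
opening: 0.241
grasp_force: 80.9
```

```bash
python3 tgt.py 593.9 -372.9 21 1.9
```

```text
17.95 [ 596.9 -374.8   58.6] ang 1.8999 [-1.300e-03  5.817e-01  8.134e-01  1.000e-04] 
delta tool mm 2.8 -2.2 37.6 turn -0.0001 [ 0.2 -0.4 -3.2]
```

Emit:
move_arm(
  deltas=[
    [0.002,-0.002,0.005,0,0,0,0],
    [0.002,-0.002,0.01,0,0,0,0],
    [0.002,-0.002,0.015,0,0,0,0],
    [0.002,-0.002,0.015,0,0,0,0],
  ],
)

```text
t: 18.35
ee_pos: [594.5, -373.7, 43.9]
tool_rot: [-0.001, 0.582, 0.813, 0.0]
wrist_force: [-1.2, -0.7, -2.7]
opening: 0.24
grasp_force: 80.9
```

```bash
python3 tgt.py 593.9 -372.9 21 1.9
```

```text
18.35 [ 594.5 -373.7   43.9] ang 1.8998 [-9.000e-04  5.818e-01  8.134e-01  1.000e-04] 
delta tool mm 1.0 -0.3 22.9 turn -0.0002 [-1.2 -0.7 -2.7]
```

Well aligned. I'll lower the bar the rest of the way in gentle steps.

Emit:
move_arm(
  deltas=[
    [0.001,0,0.005,0,0,0,0],
    [0.001,0,0.01,0,0,0,0],
    [0.001,0,0.015,0,0,0,0],
    [0.001,0,0.018,0,0,0,0],
    [0.001,0,0.02,0,0,0,0],
    [0.001,0,0.02,0,0,0,0],
  ],
)

```text
t: 18.95
ee_pos: [594.6, -373.2, 24.6]
tool_rot: [-0.0, 0.582, 0.813, 0.0]
wrist_force: [-0.8, -0.7, -3.2]
opening: 0.244
grasp_force: 80.9
```

```bash
python3 tgt.py 593.9 -372.9 20.3 1.9
```

```text
18.95 [ 594.6 -373.2   24.6] ang 1.8998 [-3.000e-04  5.818e-01  8.133e-01  0.000e+00] 
delta tool mm 0.5 -0.6 4.3 turn -0.0002 [-0.8 -0.7 -3.2]
```

Emit:
move_arm(
  deltas=[
    [0,0,0.002,0,0,0,0],
    [0,0,0.004,0,0,0,0],
    [0,0,0.004,0,0,0,0],
  ],
)

```text
t: 19.25
ee_pos: [594.6, -373.1, 20.8]
tool_rot: [-0.0, 0.582, 0.813, 0.0]
wrist_force: [-0.1, -0.0, -4.0]
opening: 0.24
grasp_force: 80.9
```

Emit:
move_arm(
  deltas=[
    [0,0,0.001,0,0,0,0],
    [0,0,0.0015,0,0,0,0],
    [0,0,0.0015,0,0,0,0],
  ],
)

```text
t: 19.55
ee_pos: [594.9, -373.4, 20.3]
tool_rot: [-0.0, 0.582, 0.813, -0.0]
wrist_force: [-3.0, 1.5, 2.3]
opening: 0.24
grasp_force: 81.6
```

Force has turned upward, so the bar is on the saddle floors. I'll open, rise straight up and look.

Emit:
move_arm(
  deltas=[
    [0,0,0,0,0,0,0.4],
    [0,0,0,0,0,0,0.5],
    [0,0,0,0,0,0,0.6],
    [0,0,0,0,0,0,0.6],
    [0,0,-0.02,0,0,0,0.6],
    [0,0,-0.06,0,0,0,0.6],
    [0,0,-0.11,0,0,0,0.6],
    [0,0,-0.16,0,0,0,0.6],
    [-0.05,0,-0.2,0,0,0,0.6],
    [-0.1,0,-0.2,0,0,0,0.6],
    [-0.1,0,-0.2,0,0,0,0.6],
  ],
)

```text
t: 20.65
ee_pos: [627.9, -472.6, 224.4]
tool_rot: [0.004, 0.583, 0.813, -0.001]
wrist_force: [-0.0, -0.1, -0.6]
opening: 0.597
grasp_force: 0.0
```

Run:
```python
from h import *
f=lambda a:np.round(a,1)
o=get_obs(); print(o['t'],f(o['ee_pos']),f(o['wrist_force']))
a=cam('wrist')['pixels']; b=cam('top')['pixels']
im=np.hstack([cv2.resize(a,(400,300)),cv2.resize(b[150:300,140:340],(400,300))])[:,:,::-1]
cv2.imwrite('pics/fin.png',im)
c=cam('top'); W=xyz(c); hsv=cv2.cvtColor(c['pixels'],cv2.COLOR_RGB2HSV); red=((hsv[...,0]<8)|(hsv[...,0]>172))&(hsv[...,1]>130)
for n,(x0,x1,y0,y1) in dict(knob=(140,175,190,260),collar=(285,320,205,240)).items():
    m=np.zeros_like(red); m[y0:y1,x0:x1]=1; v,u=np.nonzero(m&red)
    if len(u): print(n,len(u),f(ray(c,(u.min()+u.max())/2,(v.min()+v.max())/2,88 if n=='knob' else 80)),'zmed',f(np.nanmedian(W[v,u,2])))
```

```text
20.65 [ 627.9 -472.6  224.4] [-0.  -0.1 -0.6]
knob 83 [553.5 220.6  88. ] zmed 88.7
collar 30 [517.1 -90.4  80. ] zmed 87.0
```

View pics/fin.png

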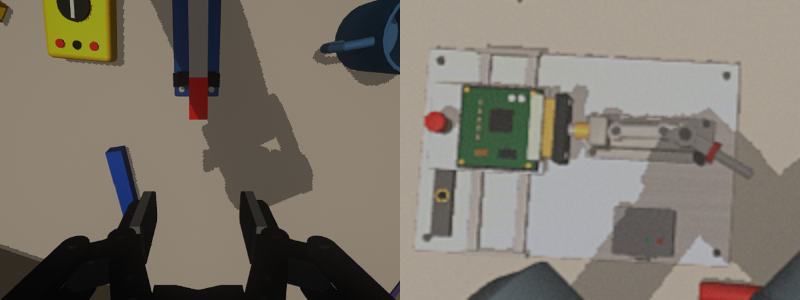

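The wrist half shows the bar lying in both saddles, and the top half shows the knob at the test position, the head on the board and the lever staying on its stop. Handing in.

```bash
python3 -c "
from workcell import *
print(finish_job())"
```

```text
the job is handed in; nothing more can be done
None
```

I handed the job in at about 20.7 s: the board is pinned in the test hole, the clamp is thrown onto its stop (judged from force and the camera view), and the bar is laid back in its saddles with the arm clear.

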